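# Bolt the craft-knife chest shut

### The job

The flat wooden chest with the class's craft knives is closed but not bolted. Press the long sprung catch bar on its lid down with one fingertip and keep it down while the other finger pushes the bolt's upright tab until the bolt is fully home in its keeper; then let go, so that the catch springs back up and locks the bolt. Leave the tin, book, glue stick and eraser where they are.

Things in the scene. Friction and masses are not known exactly. Their poses are not given: they have to be found in the camera images.
- chest: Plywood chest 200 (x) x 300 (y) x 60 mm, fixed. Origin: centre of its underside. On the lid (top at 60 mm), both along chest y: the catch bar at chest x = -28 mm, the bolt at x = +30 mm. The bolt slides to +y into the keeper, a steel bridge at y = 100 mm. Besides catch bar and bolt tab no fitting rises over 22 mm above the lid (spring housing under the bar: 16 mm).
- bolt (a joint): Bolt travel towards the keeper (chest +y), m: 0 to 0.006 at the start, 0.042 at its stop, fully home. About 2.5 N friction; stays where left. With the catch up a comb on its side blocks it at 0.007; with the catch down it runs freely. A catch let up at 0.020 to 0.025 drops in a half-way notch and blocks it again; beyond 0.0385 it rises into the last notch and locks the bolt.
- catch (a joint): How far the catch bar is pressed down, m: 0 up (at the start, and again when it locks the bolt), 0.010 at its hard stop. Spring: 3.0 N to start it, 6.5 N at the stop. It frees the bolt from about 0.0065 on; 0.008 to 0.010 is safe.
- bolt_tab (a point): Top centre of the bolt's upright steel tab, 24 mm across (chest x), 10 mm thick (chest y), top 45 mm above the lid: 11 mm above the catch bar when up, 21 mm when down. Chest x = 30 mm, y = -45 mm + bolt travel. Push it on its -y face, towards chest +y; behind it is 50 mm of free room for a finger above the bolt's rod (top 18 mm above the lid). Axes as the chest's.
- catch_bar (a point): Top centre of the catch bar, a dark ribbed steel plate 30 mm wide (chest x), 120 mm long (chest y): a fingertip can slide along it while pressing. Chest x = -28 mm, y = -45 mm, 34 mm above the lid when up, 24 mm when fully down; 58 mm from the bolt's centre line. Moves straight down only; can be pressed anywhere along it. Axes as the chest's.
- tin: White biscuit tin 93 x 123 x 58 mm on the desk, on the far (+x) side of the chest; origin at the centre of its underside. Leave alone.
- book: Yellow paperback lying flat, 130 x 190 x 30 mm, on the desk beyond the chest's -y end; origin at the centre of its underside. Leave alone.
- glue_stick: Standing glue stick, 30 mm across, 88 mm high, on the desk on the far (+x) side of the chest; origin at the centre of its foot. Leave alone.
- eraser: Eraser 22 x 45 x 12 mm lying on the chest's lid near its far (+x) edge; origin at the centre of its underside. Leave alone.

How it is judged:
By the outcome, as a careful person would: the job done as asked, in the order asked, and still so for the second after the job is handed in, with the robot touching nothing.
It also fails if it takes over 32 s, if anything falls off the work surface, if the arm or the gripper's body presses on something with over 40 N, if the wrist force passes 120 N, or if a joint passes its speed limit or range.

### The arm

A 6-joint arm with a two-finger parallel gripper is mounted at the origin on the work surface. World frame = base frame: x ahead of the robot, y to its left, z up, the work surface at z = 0. Lengths are in m, angles in rad, forces in N, time in s.
With the tool pointing down it reaches from about 0.425 to 0.95 m from the base axis. Payload 3.5 kg.
Tool frame: the origin (TCP) lies between the finger pads; the fingertips stand 14 mm ahead of it and the grasp point (between the pads) lies 5 mm behind it (ctrl.tip_extent is the distance from the TCP to the fingertips, in m); x points along the fingers, z is the direction in which the jaws open and shut, and the axes are right-handed (so a half turn about x gives the same grasp; the last joint's range is limited). The gripper opens to 85 mm and grips with 20 to 120 N. Pads are 22 mm wide; open, the fingers measure 114 mm over their backs; the gripper's body (76 mm by 85 mm) begins 54 mm behind the grasp point. The pads swing forward as they close: fully open they stand 13 mm farther back than shut.
Start: joints at [-0.15, 0.286, 1.577, -0, 1.279, -0.15], TCP at [0.675, 0, 0.245] pointing down, gripper open.
Joint ranges: [-2.77, 2.77], [-0.9, 2.22], [0.21, 2.48], [-1.53, 4.67], [0.24, 2.81], [-2.84, 2.84]. Speed limits (rad/s): [2.79, 2.79, 3.14, 3.14, 3.14, 3.14].

### API

Orientations are given as a unit quaternion [x, y, z, w].
In Python, from plant import ctrl gives the robot as it stands.
- The arm moves only by the tool move_arm, never from a script. Its argument "commands" is one flat list of numbers, 4 for each row, row after row: the shift along the tool's x, y, z in units of 25 mm (1.0 is 25 mm), then the turn about the tool's x in units of 5 degrees (1.0 is 5 degrees). A call has 1 to 20 rows; each row shifts and turns the commanded pose from where the row before left it, along the tool's axes as they then stand; what a row does not reach is not made up. A row lasts 1/8 s, in which the tool goes at most 62.5 mm and 10.7 degrees, less where a joint would pass 70% of its speed; a pose out of reach is approached as far as the arm can. A call is refused whole if a number of a shift passes 1 or a number of a turn 1, either way. A call with a gripper value outside its range is refused whole. "jaw" is the finger opening in mm, from 0 to 85.4, set as the call begins (left out, the last holds). The fingers move at their own pace and stop on an object; "force" is the grip in N (left out, the last holds). Time passes only in rows, so rows that do not move let the fingers close. It gives the time, the measured TCP pose, the force and the opening at its end, in the units of the state.
- ctrl.get_state(): the state, without advancing time (a new reading comes with each control period).
- ctrl.read_camera(name): name is "scene" or "side" or "wrist"; returns the picture (400x640x3 uint8, red, green, blue); there is no depth.
- ctrl.get_calibration(name): a dict with "camera_matrix" (3x3 intrinsics, pixels), "camera_from_world" (4x4, takes a point from world to camera coordinates); the wrist camera has in their place "mount" (4x4, takes a point from camera to tool coordinates, whose origin is the TCP and whose axes are the tool frame's). Camera axes: x right, y down, z forward; pixel columns grow to the right and rows downward; lengths in m; the calibration is good to about 2 mm. A picture is of the moment at which its call begins: read the wrist's pose just before it. get_calibration takes no time and is no camera call.
- ctrl.sign_off(): hands the job in, once; it reports no verdict.
The state is a dict: "time": time; "qpos": joint angles; "dq": joint speeds; "joint_efforts": joint torques, N m; "eef_pos": TCP position; "tcp_rot": TCP orientation; "contact_force": force on the tool from outside, world axes, zero at the start; "wrist_torque": the same for the moment, N m; "opening": opening from 0.0 (shut) to 1.0 (fully open).
Only numpy, scipy, OpenCV 4.12 (cv2) and the standard library are available. Lean on these libraries where they do the work, as an engineer would, in place of code of your own. Each camera call takes 0.05 s, during which the arm holds its last target.

## Working session

There is one attempt and no reset: what is moved stays moved. The work goes in short steps, Python scripts to look and compute and a tool call to move; the robot and the scene stay as the last step left them, time stands still between calls to the robot, and variables do not carry over. Pictures are saved under pics/ and viewed, and the job is handed in when it is done.

Besides the shell and the picture viewer there is one more tool, called after "Emit:" as name(argument=value, ...), one argument or row to a line, values as JSON. move_arm: Moves the arm, as the interface text tells. Its arguments: {"type":"object","properties":{"commands":{"type":"array"},"jaw":{"type":"number"},"force":{"type":"number"}},"required":["commands"]}

```bash
ls; mkdir -p pics; python3 - <<'E'
from plant import ctrl
import cv2,numpy as np
s=ctrl.get_state();print(s['time'],s['eef_pos'],s['tcp_rot'],s['opening'],ctrl.tip_extent)
for n in ['scene','side','wrist']:
    cv2.imwrite(f'pics/{n}0.png',ctrl.read_camera(n)[:,:,::-1]);c=ctrl.get_calibration(n)
    np.set_printoptions(suppress=True,precision=4)
    for k in c: print(n,k,c[k])
E
```

```text
pics
0.0 [6.74370279e-01 1.34912756e-04 2.43938768e-01] [1.00958010e-04 7.07940500e-01 1.25115201e-04 7.06272060e-01] 1.0006166370228649 0.014
scene camera_matrix [[482.4223   0.     333.785 ]
 [  0.     482.4223 198.8598]
 [  0.       0.       1.    ]]
scene camera_from_world [[ 0.1449  0.9894 -0.0131 -0.0318]
 [ 0.8058 -0.1256 -0.5787 -0.4069]
 [-0.5742  0.0733 -0.8154  1.5075]
 [ 0.      0.      0.      1.    ]]
side camera_matrix [[482.2918   0.     320.7421]
 [  0.     482.2918 205.1728]
 [  0.       0.       1.    ]]
side camera_from_world [[-0.9315 -0.3637  0.0085  0.5188]
 [-0.2161  0.5343 -0.8172  0.2167]
 [ 0.2927 -0.7631 -0.5762  0.8641]
 [ 0.      0.      0.      1.    ]]
wrist camera_matrix [[304.451    0.     323.2029]
 [  0.     304.451  195.7596]
 [  0.       0.       1.    ]]
wrist mount [[-0.0004 -0.3107  0.9505 -0.1279]
 [ 0.0003 -0.9505 -0.3107  0.0791]
 [ 1.      0.0002  0.0005 -0.0007]
 [ 0.      0.      0.      1.    ]]
```

View pics/scene0.png

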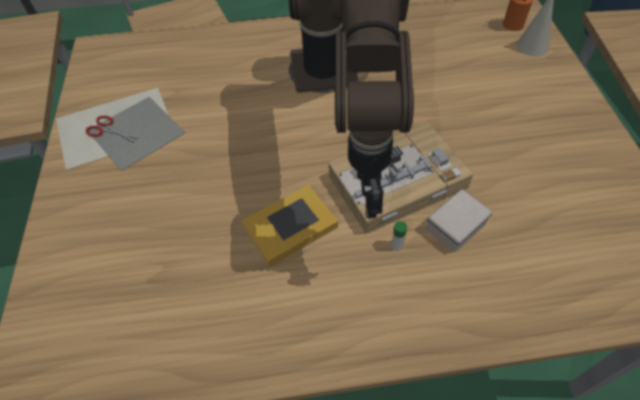

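View pics/side0.png

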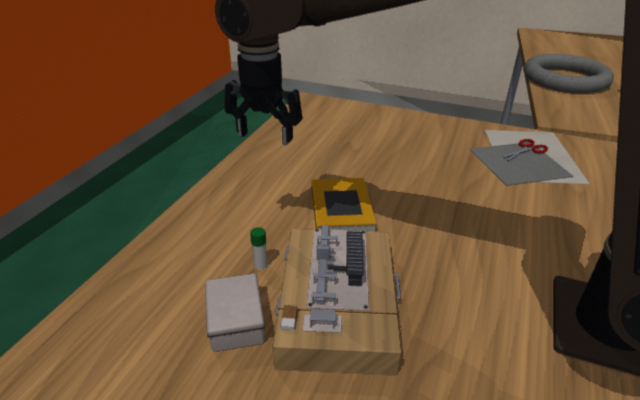

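View pics/wrist0.png

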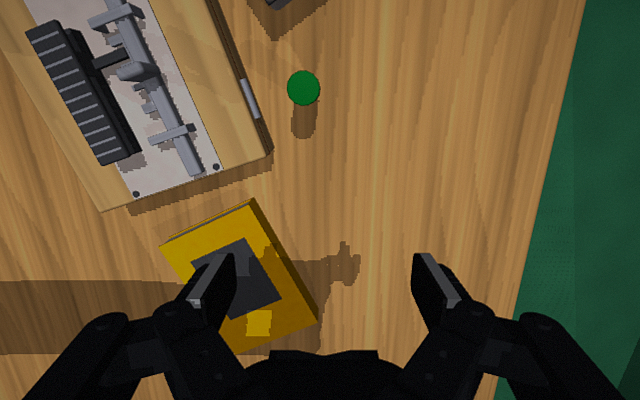

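The side view (chest at about (335,290), tab near (320,240), bar near (356,258)) and the wrist view (bar from (45,30) to (120,155), tab near (130,70)) both show the parts. I'll enlarge both to pick points.

```bash
python3 - <<'E'
import cv2
a=cv2.imread('pics/side0.png')[215:375,265:415];cv2.imwrite('pics/sidez.png',cv2.resize(a,None,fx=3.7,fy=3.7,interpolation=cv2.INTER_CUBIC))
a=cv2.imread('pics/wrist0.png')[0:220,0:290];cv2.imwrite('pics/wristz.png',cv2.resize(a,None,fx=2.7,fy=2.7,interpolation=cv2.INTER_CUBIC))
E
```

```text
(no output)
```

View pics/sidez.png

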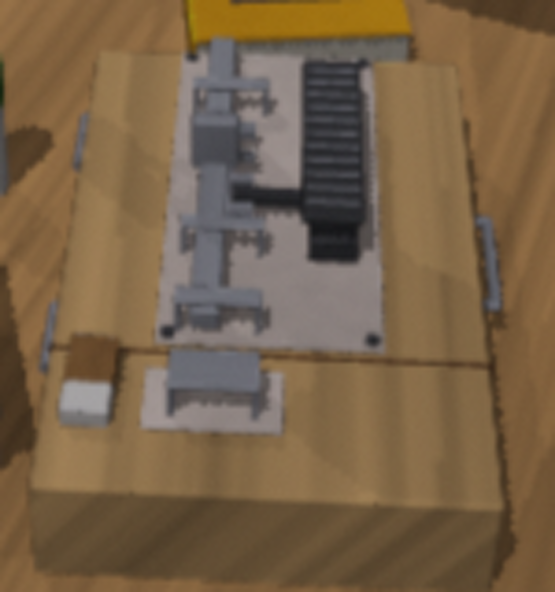

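View pics/wristz.png

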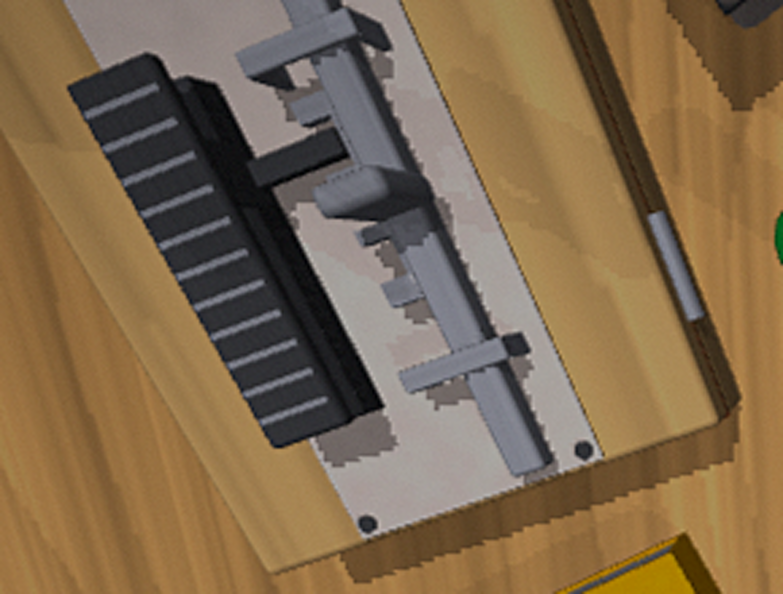

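```bash
cat > h.py <<'E'
import numpy as np
from scipy.optimize import least_squares
from scipy.spatial.transform import Rotation as R
from plant import ctrl
np.set_printoptions(suppress=True,precision=4)
def cam(n,pos=None,q=None):
    c=ctrl.get_calibration(n);K=c['camera_matrix']
    if n=='wrist':
        T=np.eye(4);T[:3,:3]=R.from_quat(q).as_matrix();T[:3,3]=pos
        return K,np.linalg.inv(T@c['mount'])
    return K,c['camera_from_world']
def proj(KM,P):
    K,M=KM;p=K@(M[:3,:3]@P+M[:3,3]);return p[:2]/p[2]
def w(p,P):
    c,s=np.cos(p[2]),np.sin(p[2]);return np.array([p[0]+c*P[0]-s*P[1],p[1]+s*P[0]+c*P[1],P[2]])
def fit(obs,p0=(0.6,0.1,0)):
    f=lambda p:np.concatenate([proj(k,w(p,np.array(P)/1000))-px for k,P,px in obs])
    r=least_squares(f,p0,loss='soft_l1',f_scale=2);return r.x,f(r.x).reshape(-1,2)
E
python3 - <<'E'
from h import *
s=ctrl.get_state();W=cam('wrist',s['eef_pos'],s['tcp_rot']);S=cam('side')
side=[((100,150,60),(33,490)),((-100,150,60),(502,507)),((100,-150,60),(98,52)),((-100,-150,60),(457,65)),((-13,-105,94),(303,62)),((-43,15,94),(362,222)),((-13,15,94),(302,219))]
wr=[((-100,-150,60),(273,572)),((100,-150,60),(720,422)),((-43,-105,94),(277,446)),((-13,-105,94),(350,420)),((-43,15,94),(67,88)),((-13,15,94),(150,53))]
os=[(S,P,np.array(p)/3.7+[265,215]) for P,p in side]; ow=[(W,P,np.array(p)/2.7) for P,p in wr]
for o in (os,ow,os+ow):
    p,r=fit(o,(0.6,0.1,-0.2));print(p,np.degrees(p[2]));print(r.T)
# tab
for t in (0,6):
    for n,K,z,o in(('s',S,3.7,[265,215]),('w',W,2.7,[0,0])):
        print(t,n,[np.round((proj(K,w(p,np.array(P)/1000))-o)*z) for P in ((18,-50+t,105),(42,-50+t,105),(18,-40+t,105),(42,-40+t,105))])
E
```

```text
[0.4711 0.1339 0.3253] 18.635844777048927
[[-1.7635  1.3542 -0.4669  0.1859 -0.259   0.9825 -0.2046]
 [ 0.1729  1.304  -0.6494 -0.6728 -0.8442 -0.4105 -0.274 ]]
[0.4742 0.1296 0.3291] 18.85441682528481
[[-0.7185  2.1961 -0.2479  1.0669 -1.053  -0.3575]
 [ 2.6233  0.186   1.8858  1.2497 -1.5945 -2.0511]]
[0.4736 0.1301 0.3297] 18.890706835815855
[[-1.7415  0.7517 -1.1577 -0.8667 -1.0873  0.2862 -0.8211 -1.261   1.6527
  -0.9347  0.3781 -1.9653 -1.2757]
 [-1.9333 -1.3212 -1.867  -2.1789 -2.3055 -2.2807 -2.086   2.2135 -0.3927
   1.3507  0.6837 -2.2577 -2.7559]]
0 s [array([237., 102.]), array([189., 101.]), array([237., 115.]), array([188., 114.])]
0 w [array([327., 227.]), array([397., 200.]), array([310., 194.]), array([380., 166.])]
6 s [array([237., 110.]), array([188., 108.]), array([236., 123.]), array([187., 122.])]
6 w [array([317., 207.]), array([387., 180.]), array([299., 174.]), array([370., 145.])]
```

Both views agree to about 4 mm (chest near (0.474, 0.130), yaw 18.9°). I'll move above the working spot and look again.

Emit:
move_arm(
  commands=[0, 0, 0, -1, 0, 0, 0, -1, 0, 0, 0, -1, 0, 0, 0, -0.78, 0.4, 0.65, -0.84, 0, 0.4, 0.65, -0.84, 0, 0.4, 0.65, -0.84, 0, 0.4, 0.65, -0.84, 0, 0.4, 0.65, -0.84, 0, 0.4, 0.65, -0.84, 0, 0.4, 0.65, -0.84, 0, 0, 0, 0, 0, 0, 0, 0, 0, 0, 0, 0, 0],
  jaw=44,
)

```text
time: 1.9
eef_pos: [0.5003, 0.0597, 0.1761]
tcp_rot: [-0.116, 0.697, 0.116, 0.698]
contact_force: [1.4, -0.2, 1.1]
opening: 0.515
```

```bash
python3 - <<'E'
from h import *
import cv2
s=ctrl.get_state();print(s['time'],s['eef_pos'],s['tcp_rot'],s['opening'],s['contact_force'])
np.savez('s1',p=s['eef_pos'],q=s['tcp_rot'])
cv2.imwrite('pics/wrist1.png',ctrl.read_camera('wrist')[:,:,::-1])
cv2.imwrite('pics/side1.png',ctrl.read_camera('side')[:,:,::-1])
a=cv2.imread('pics/side1.png')[175:375,255:415];cv2.imwrite('pics/side1z.png',cv2.resize(a,None,fx=3,fy=3,interpolation=cv2.INTER_CUBIC))
E
```

```text
1.9 [0.5003 0.0597 0.1761] [-0.1161  0.697   0.1158  0.6981] 0.5148102008587674 [ 1.3502 -0.1783  1.0584]
```

View pics/wrist1.png

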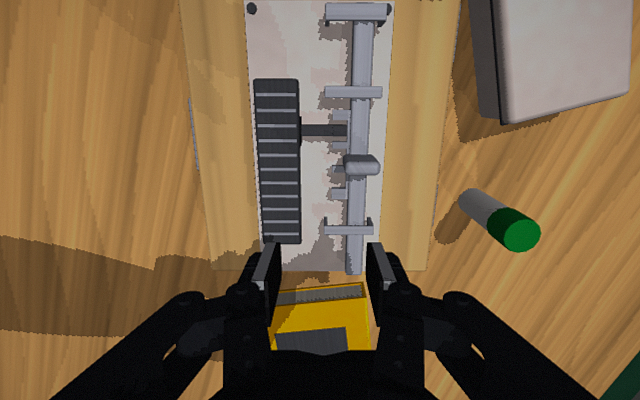

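View pics/side1z.png

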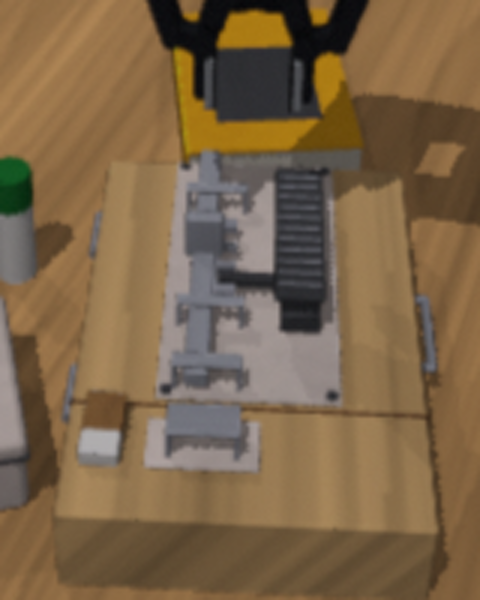

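The wrist view is now square to the chest. The bar's corners are at about (254,79), (298,79), (262,243) and (300,243), the tab top is at about (362,158), and the fingertips are near (270,250) and (378,250).

```bash
python3 - <<'E'
from h import *
import cv2
d=np.load('s1.npz');W=cam('wrist',d['p'],d['q'])
a=cv2.imread('pics/wrist1.png')[60:300,225:425];cv2.imwrite('pics/w1z.png',cv2.resize(a,None,fx=2.5*1,fy=2.5,interpolation=cv2.INTER_CUBIC))
o=[(W,P,np.array(p,float)) for P,p in [((-43,15,94),(254,79)),((-13,15,94),(298,79)),((-43,-105,94),(262,243)),((-13,-105,94),(300,243)),((-100,-150,60),(213,270)),((100,-150,60),(425,270))]]
p,r=fit(o,(0.474,0.13,0.33));print(p,np.degrees(p[2]));print(r.T)
for t in (0,3,6):print(t,[np.round(proj(W,w(p,np.array(P)/1000)),1) for P in ((18,-50+t,105),(42,-50+t,105),(18,-40+t,105),(42,-40+t,105))])
Rm=R.from_quat(d['q']).as_matrix()
c,s=np.cos(p[2]),np.sin(p[2]);C=np.array([[c,s],[-s,c]])
print('tcp chest',C@(d['p'][:2]-p[:2])*1000,'tool axes z in chest',C@Rm[:2,2],'tool x',Rm[:,0], 'y',Rm[:,1])
for z in(-36.5,-22,22,36.5): print(z,[np.round(proj(W,d['p']+Rm@np.array([x,0,z])/1000),1) for x in (14,8)],proj(W,d['p']+Rm@np.array([14,11,z])/1000))
E
```

```text
[0.4723 0.1304 0.3207] 18.375912309791588
[[-1.9454  0.7286  0.0329  1.2231 -3.5465  2.201 ]
 [-2.4722 -2.0116  1.5565  1.8439  1.0852  2.5939]]
0 [array([344.9, 179.5]), array([380.4, 179.8]), array([345.4, 165. ]), array([381.4, 165.3])]
3 [array([345.1, 175.2]), array([380.7, 175.5]), array([345.5, 160.6]), array([381.7, 160.9])]
6 [array([345.2, 170.9]), array([381. , 171.2]), array([345.7, 156.1]), array([382. , 156.4])]
tcp chest [  4.2316 -75.9169] tool axes z in chest [1.     0.0088] tool x [ 0.0017 -0.0002 -1.    ] y [-0.3236  0.9462 -0.0007]
-36.5 [array([255.1, 255.5]), array([252.6, 261.4])] [253.6061 236.4487]
-22 [array([282.8, 255.5]), array([281.3, 261.4])] [281.8804 236.4529]
22 [array([366.7, 255.5]), array([368.3, 261.4])] [367.6643 236.4657]
36.5 [array([394.4, 255.5]), array([397. , 261.4])] [395.9293 236.47  ]
```

View pics/w1z.png

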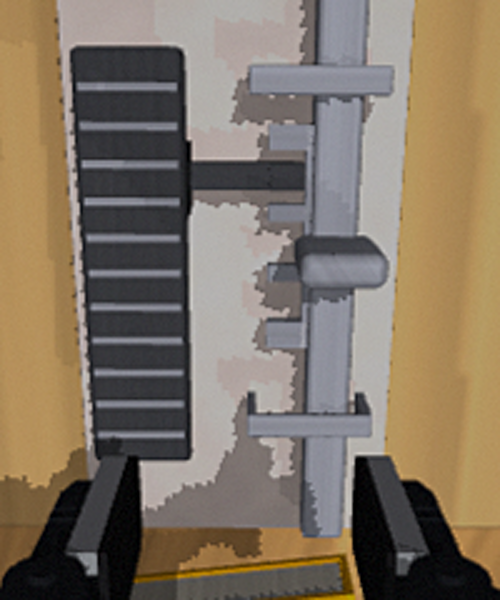

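Emit:
move_arm(
  commands=[0.6, 0, -0.1, 0, 0.6, 0, 0, 0, 0.6, 0, 0, 0, 0.6, 0, 0, 0, 0, 0, 0, 0, 0, 0, 0, 0],
)

```text
time: 2.75
eef_pos: [0.497, 0.0592, 0.1155]
tcp_rot: [-0.116, 0.697, 0.116, 0.698]
contact_force: [0.4, 0.5, 0.8]
opening: 0.515
```

```bash
python3 - <<'E'
from h import *
import cv2
s=ctrl.get_state();print(s['time'],s['eef_pos'],s['opening'],s['contact_force'])
cv2.imwrite('pics/wrist2.png',ctrl.read_camera('wrist')[:,:,::-1])
cv2.imwrite('pics/side2.png',ctrl.read_camera('side')[:,:,::-1])
a=cv2.imread('pics/side2.png')[175:375,255:415];cv2.imwrite('pics/side2z.png',cv2.resize(a,None,fx=3,fy=3,interpolation=cv2.INTER_CUBIC))
E
```

```text
2.75 [0.497  0.0592 0.1155] 0.5150268450787652 [0.3819 0.4684 0.7553]
```

View pics/wrist2.png

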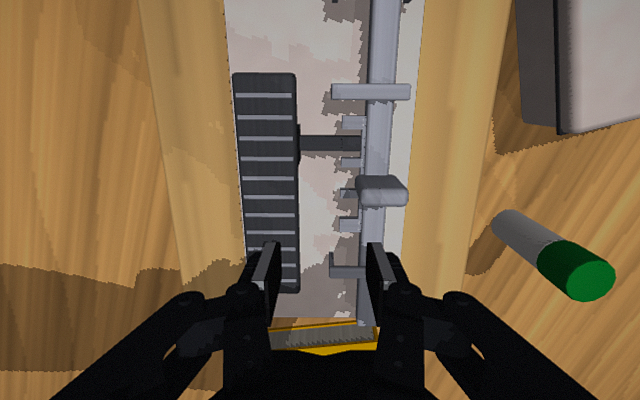

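View pics/side2z.png

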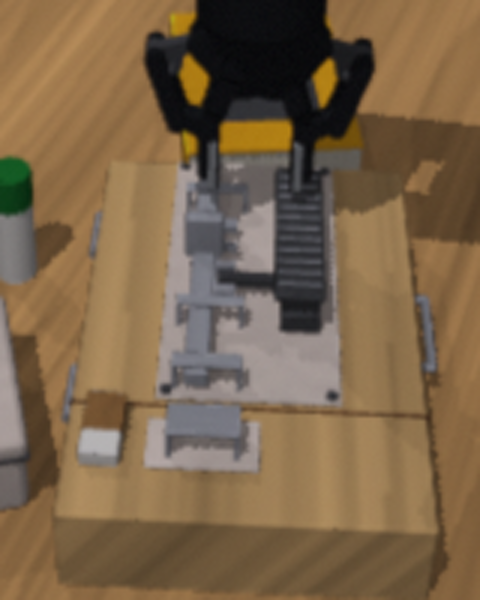

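The left finger is over the bar (tip near (270,245)) and the right one is in line behind the tab (tab at (382,190)). Next I descend in small steps, watching the force.

Emit:
move_arm(
  commands=[0.2, 0, 0, 0, 0.12, 0, 0, 0, 0, 0, 0, 0],
)

```text
time: 3.22
eef_pos: [0.4964, 0.0593, 0.1069]
tcp_rot: [-0.116, 0.698, 0.116, 0.697]
contact_force: [-0.1, 0.7, 0.3]
opening: 0.516
```

Emit:
move_arm(
  commands=[0.08, 0, 0, 0, 0.08, 0, 0, 0, 0, 0, 0, 0],
)

```text
time: 3.6
eef_pos: [0.4969, 0.0592, 0.1036]
tcp_rot: [-0.116, 0.697, 0.116, 0.698]
contact_force: [-1.7, -0.2, 3.4]
opening: 0.516
```

Emit:
move_arm(
  commands=[0.08, 0, 0, 0, 0.08, 0, 0, 0, 0, 0, 0, 0, 0, 0, 0, 0],
)

```text
time: 4.1
eef_pos: [0.4969, 0.0592, 0.0996]
tcp_rot: [-0.116, 0.697, 0.116, 0.698]
contact_force: [-0.9, -0.9, 5.1]
opening: 0.516
```

Emit:
move_arm(
  commands=[0.06, 0, 0, 0, 0.06, 0, 0, 0, 0, 0, 0, 0, 0, 0, 0, 0],
)

```text
time: 4.6
eef_pos: [0.4969, 0.0592, 0.0966]
tcp_rot: [-0.116, 0.697, 0.116, 0.698]
contact_force: [-1.1, -0.6, 5.8]
opening: 0.516
```

Emit:
move_arm(
  commands=[0.05, 0, 0, 0, 0, 0, 0, 0, 0, 0, 0, 0, 0, 0, 0, 0],
)

```text
time: 5.1
eef_pos: [0.497, 0.0591, 0.0957]
tcp_rot: [-0.116, 0.697, 0.116, 0.698]
contact_force: [-2.3, -0.5, 5.8]
opening: 0.516
```

```bash
python3 - <<'E'
from h import *
import cv2
s=ctrl.get_state();print(s['time'],s['eef_pos'],s['opening'],s['contact_force'])
cv2.imwrite('pics/wrist3.png',ctrl.read_camera('wrist')[:,:,::-1])
cv2.imwrite('pics/side3.png',ctrl.read_camera('side')[:,:,::-1])
a=cv2.imread('pics/side3.png')[215:315,285:395];a=cv2.resize(a,None,fx=5,fy=5,interpolation=cv2.INTER_CUBIC);cv2.imwrite('pics/side3z.png',a)
E
```

```text
5.1 [0.497  0.0591 0.0957] 0.5157969266259546 [-2.3269 -0.5237  5.8228]
```

View pics/wrist3.png

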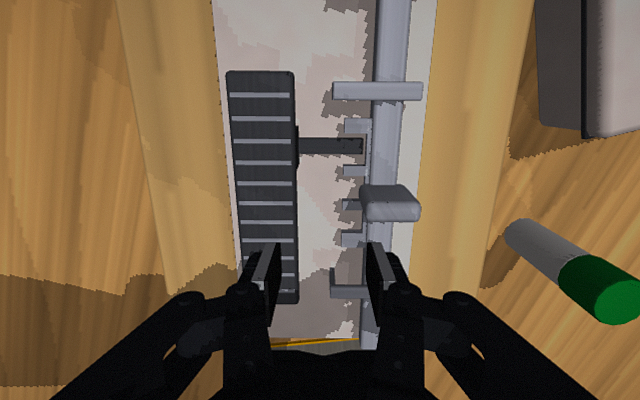

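View pics/side3z.png

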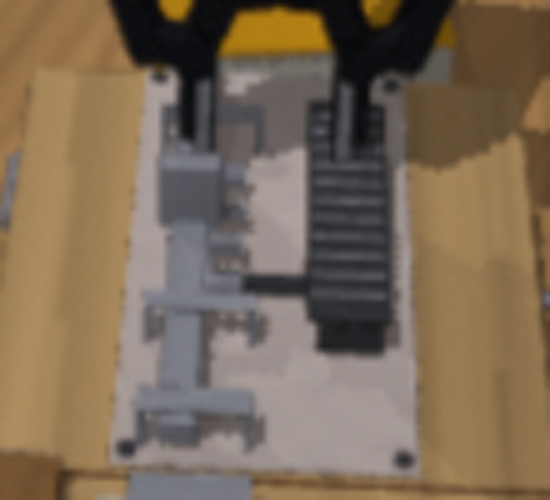

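Emit:
move_arm(
  commands=[0.04, 0, 0, 0, 0, 0, 0, 0, 0, 0, 0, 0],
)

```text
time: 5.58
eef_pos: [0.4971, 0.0591, 0.0955]
tcp_rot: [-0.116, 0.698, 0.116, 0.697]
contact_force: [-1.7, -0.6, 12.0]
opening: 0.513
```

The bar hit its hard stop (12 N), so I'll back off a hair and slide towards the tab.

Emit:
move_arm(
  commands=[-0.04, 0, 0, 0, 0, 0.12, 0, 0, 0, 0.12, 0, 0, 0, 0.12, 0, 0, 0, 0.12, 0, 0, 0, 0, 0, 0],
)

```text
time: 6.32
eef_pos: [0.4945, 0.0698, 0.0963]
tcp_rot: [-0.118, 0.696, 0.115, 0.699]
contact_force: [0.2, -3.1, 5.2]
opening: 0.514
```

Emit:
move_arm(
  commands=[0, 0.12, 0, 0, 0, 0.12, 0, 0, 0, 0.12, 0, 0, 0, 0.12, 0, 0, 0, 0, 0, 0],
)

```text
time: 6.95
eef_pos: [0.491, 0.0805, 0.0963]
tcp_rot: [-0.118, 0.696, 0.115, 0.699]
contact_force: [1.5, -5.2, 5.7]
opening: 0.517
```

Emit:
move_arm(
  commands=[0, 0.15, 0, 0, 0, 0.15, 0, 0, 0, 0.15, 0, 0, 0, 0.15, 0, 0, 0, 0, 0, 0],
)

```text
time: 7.58
eef_pos: [0.4861, 0.0948, 0.0963]
tcp_rot: [-0.118, 0.696, 0.115, 0.699]
contact_force: [1.7, -5.1, 5.1]
opening: 0.516
```

```bash
python3 - <<'E'
from h import *
import cv2
s=ctrl.get_state();print(s['time'],s['eef_pos'],s['opening'],s['contact_force'])
cv2.imwrite('pics/wrist4.png',ctrl.read_camera('wrist')[:,:,::-1])
cv2.imwrite('pics/side4.png',ctrl.read_camera('side')[:,:,::-1])
a=cv2.imread('pics/side4.png')[215:315,285:395];a=cv2.resize(a,None,fx=5,fy=5,interpolation=cv2.INTER_CUBIC);cv2.imwrite('pics/side4z.png',a)
E
```

```text
7.575 [0.4861 0.0948 0.0963] 0.5159974583973829 [ 1.7279 -5.0988  5.1166]
```

View pics/wrist4.png

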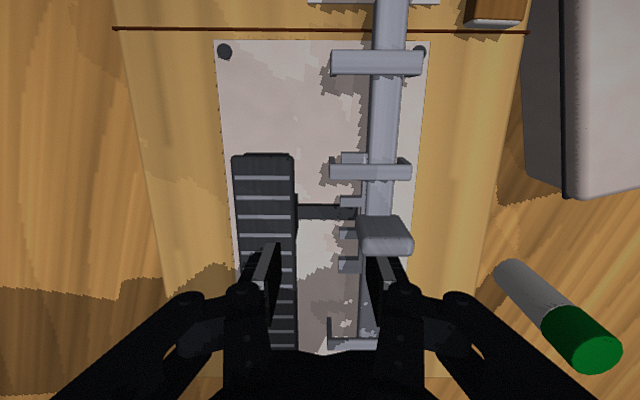

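View pics/side4z.png

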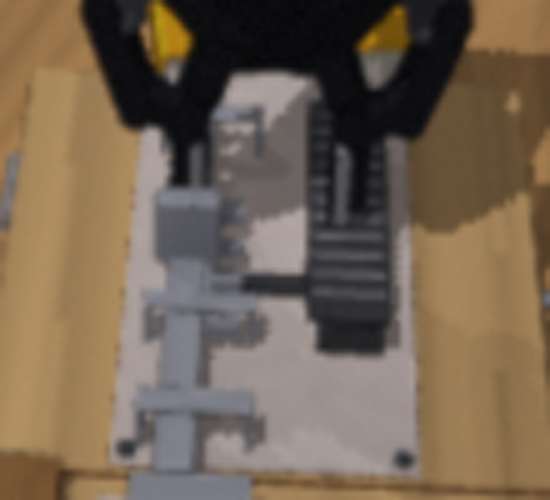

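The bolt is running freely (tab now at (385,235) with the finger against it). I continue.

Emit:
move_arm(
  commands=[0, 0.15, 0, 0, 0, 0.15, 0, 0, 0, 0.15, 0, 0, 0, 0.12, 0, 0, 0, 0, 0, 0],
)

```text
time: 8.3
eef_pos: [0.4816, 0.1083, 0.0963]
tcp_rot: [-0.118, 0.696, 0.115, 0.699]
contact_force: [2.6, -5.8, 5.6]
opening: 0.514
```

Emit:
move_arm(
  commands=[0, 0.08, 0, 0, 0, 0.06, 0, 0, 0, 0, 0, 0],
)

```text
time: 8.68
eef_pos: [0.4806, 0.1115, 0.0963]
tcp_rot: [-0.118, 0.696, 0.115, 0.699]
contact_force: [1.3, -5.3, 4.8]
opening: 0.516
```

Emit:
move_arm(
  commands=[0, 0.06, 0, 0, 0, 0.06, 0, 0, 0, 0, 0, 0],
)

```text
time: 9.05
eef_pos: [0.4801, 0.1128, 0.0964]
tcp_rot: [-0.119, 0.695, 0.114, 0.699]
contact_force: [3.2, -12.2, 4.2]
opening: 0.516
```

```bash
python3 - <<'E'
from h import *
import cv2
s=ctrl.get_state();p=s['eef_pos']
print(s['time'],p,s['contact_force'])
for q in ([0.4723,0.1304,0.3207],[0.4736,0.1301,0.3297]):
    c,sn=np.cos(q[2]),np.sin(q[2]);print(np.array([[c,sn],[-sn,c]])@(p[:2]-q[:2])*1000)
cv2.imwrite('pics/side5.png',ctrl.read_camera('side')[:,:,::-1])
a=cv2.imread('pics/side5.png')[215:335,275:395];a=cv2.resize(a,None,fx=4.5,fy=4.5,interpolation=cv2.INTER_CUBIC);cv2.imwrite('pics/side5z.png',a)
E
```

```text
9.05 [0.4801 0.1128 0.0964] [  3.1631 -12.1975   4.194 ]
[  1.8969 -19.1673]
[  0.5914 -18.4788]
```

View pics/side5z.png

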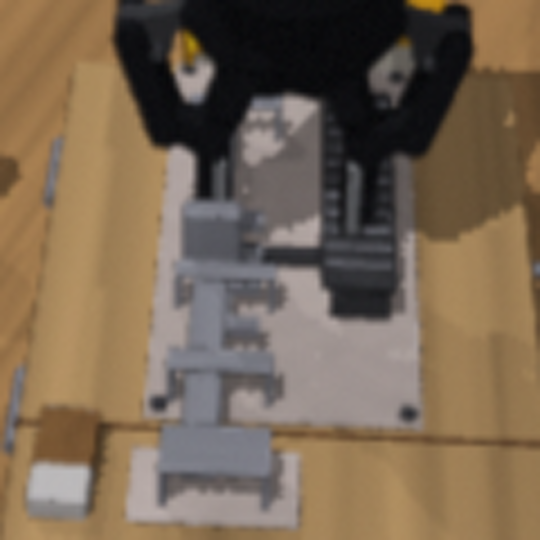

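The push rose to 12 N with the TCP at chest y ≈ -19 mm, which is where the stop was predicted. I'll nudge a bit more to be sure, then lift while still holding against the tab.

Emit:
move_arm(
  commands=[0, 0.03, 0, 0, 0, 0, 0, 0],
)

```text
time: 9.35
eef_pos: [0.4801, 0.1128, 0.0964]
tcp_rot: [-0.12, 0.695, 0.113, 0.699]
contact_force: [3.9, -13.7, 4.4]
opening: 0.516
```

Emit:
move_arm(
  commands=[-0.12, 0, 0, 0, -0.12, 0, 0, 0, -0.12, 0, 0, 0, -0.12, 0, 0, 0, -0.06, 0, 0, 0, 0, 0, 0, 0],
)

```text
time: 10.1
eef_pos: [0.4772, 0.1122, 0.1063]
tcp_rot: [-0.12, 0.698, 0.113, 0.697]
contact_force: [5.6, -14.9, -8.5]
opening: 0.514
```

```bash
python3 - <<'E'
from h import *
import cv2
s=ctrl.get_state();p=s['eef_pos']
print(s['time'],p,s['contact_force'])
cv2.imwrite('pics/side6.png',ctrl.read_camera('side')[:,:,::-1])
a=cv2.imread('pics/side6.png')[215:335,275:395];a=cv2.resize(a,None,fx=4.5,fy=4.5,interpolation=cv2.INTER_CUBIC);cv2.imwrite('pics/side6z.png',a)
E
```

```text
10.1 [0.4772 0.1122 0.1063] [  5.5692 -14.893   -8.4826]
```

View pics/side6z.png

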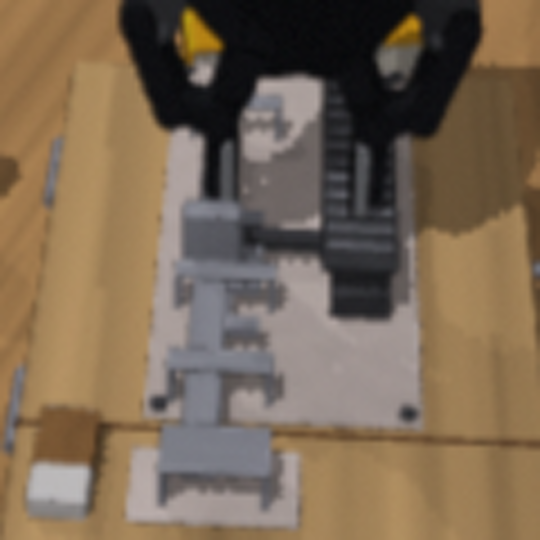

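The catch bar has risen (arm now near (285,237), bar front at (362,240)) and the tab has stayed against its bracket. Next I back off and lift away.

Emit:
move_arm(
  commands=[0, -0.15, 0, 0, 0, -0.2, 0, 0, -0.4, 0, 0, 0, -0.6, 0, 0, 0, -0.8, 0, 0, 0, -0.8, -0.8, 0, 0, 0, -1, 0, 0, 0, -1, 0, 0, 0, 0, 0, 0, 0, 0, 0, 0],
)

```text
time: 11.4
eef_pos: [0.5026, 0.0425, 0.1743]
tcp_rot: [-0.116, 0.697, 0.116, 0.698]
contact_force: [0.1, -0.4, -0.3]
opening: 0.511
```

```bash
python3 - <<'E'
from h import *
import cv2
s=ctrl.get_state();p=s['eef_pos']
print(s['time'],p,s['contact_force'])
np.savez('s7',p=p,q=s['tcp_rot'])
cv2.imwrite('pics/wrist7.png',ctrl.read_camera('wrist')[:,:,::-1])
cv2.imwrite('pics/side7.png',ctrl.read_camera('side')[:,:,::-1])
a=cv2.imread('pics/side7.png')[195:375,195:415];a=cv2.resize(a,None,fx=3.3,fy=3.3,interpolation=cv2.INTER_CUBIC);cv2.imwrite('pics/side7z.png',a)
p=[0.4711,0.1339,0.3253];S=cam('side')
for t in (38,42):print(t,[np.round((proj(S,w(p,np.array(P)/1000))-[195,195])*3.3) for P in ((18,-50+t,105),(42,-50+t,105),(18,-40+t,105),(42,-40+t,105))])
for h in (84,94):print('bar',h,[np.round((proj(S,w(p,np.array(P)/1000))-[195,195])*3.3) for P in ((-43,15,h),(-13,15,h))])
E
```

```text
11.4 [0.5026 0.0425 0.1743] [ 0.133  -0.3675 -0.3307]
38 [array([443., 208.]), array([398., 206.]), array([442., 221.]), array([397., 219.])]
42 [array([442., 213.]), array([397., 211.]), array([442., 226.]), array([396., 224.])]
bar 84 [array([556., 277.]), array([499., 274.])]
bar 94 [array([557., 263.]), array([500., 260.])]
```

View pics/side7z.png

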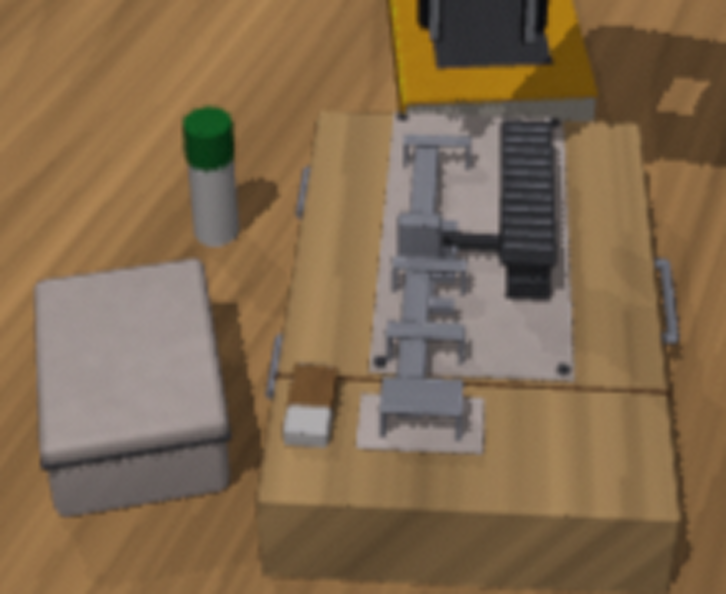

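View pics/wrist7.png

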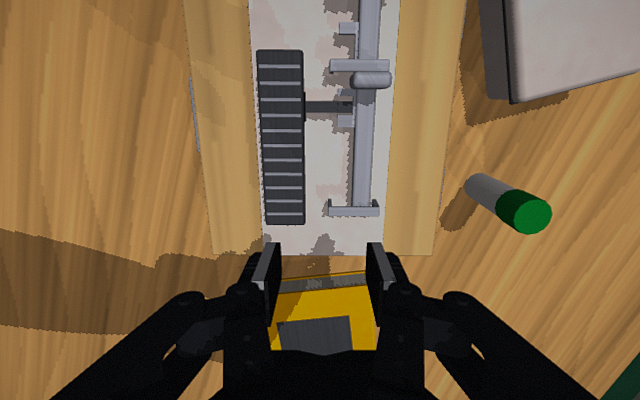

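The side picture matches a travel of 42 mm (tab top edge at v≈213) and the catch fully up (bar edge at v≈263). Tin, book, glue stick and eraser look unmoved.

```bash
python3 -c "
from plant import ctrl
print(ctrl.sign_off())"
```

```text
the job is handed in; nothing more can be done
None
```

The bolt is fully home in its keeper and the catch has sprung back up over it. I handed the job in at about 11.5 s of the 32 s allowed.

- **Pressing the catch:** I pressed the bar to its hard stop, where the force jumped to 12 N. I then eased off slightly and held it about 9 mm down for the whole push.
- **Pushing the bolt:** The other finger pushed the tab until the force rose from about 5 N to 12–14 N. That happened at TCP chest y ≈ -19 mm, where a travel of 42 mm was predicted to end.
- **Letting go:** I lifted while still holding the tab, so the catch came up before the finger left the bolt. Then I backed off and moved clear.

**Last checks:**
- **Bolt and catch:** In the side view the tab sits where a 42 mm travel should put it, and the bar is at its raised height. I did not test the lock by pushing the bolt back.
- **Other objects:** The tin, book, glue stick and eraser look unmoved.
- **Contact:** The tool force was near zero with the gripper clear.

**Disagreement:** The camera views differed by about 4 mm on the chest's position, so I relied on contact forces for the final distances.

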